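# Third hand at the framing jig

## Task

In the studio's framing corner, first turn the power isolator's bar handle clockwise from off to on so the pinner is live, then take the long loose cross rail, lay it flat in the framing jig between the two guide cheeks, square to the clamped side rail, and butt its end against that rail's face. Press steadily along the rail with about 8 N, so that the sprung side rail goes back about 1 cm (never slam it), and finish still holding the rail and pressing like that while I drive the pin; do not let go. Leave the isolator on and the offcut, jars and tools where they are.

Things in the scene. Friction and masses are not known exactly. Their poses are not given: they have to be found in the camera images.
- jig: framing jig screwed to the table: plywood bed 15 mm thick, 90 mm wide (140 mm at the far end). Origin: underside of the bed on its centre line, 60 mm before the side rail's face at rest; x is the pressing direction, towards the side rail, z up. Bed top at z = 15 mm; it runs from x = -130 to +140 mm.
- cheeks (a point): mid-way between the jig's two fixed hardwood guide cheeks, at bed level (15 mm above the table), axes as the jig's. The cheeks are 40 mm long (x), 16 mm high, 42 mm apart (inner faces at y = +-21 mm), open on top and at both ends; their far ends stop 15 mm before the side rail's face.
- side_face (a point): the frame's side rail is pine, 25 mm thick, 130 mm long and 40 mm high, clamped crosswise on the jig's sprung carriage by two flat straps at its ends that rise 4 mm above it. This point: centre of its near face, where the cross rail's end is to butt: 20 mm above the bed (35 mm above the table); axes parallel to the jig's, x into the rail. It moves back with the carriage.
- side_rail (a joint): how far the sprung side rail has been pushed back along the jig's x: 0 at rest, 0.022 m at its hard stop; spring 750 N/m (0.75 N per mm, no preload), so 8 N is about 11 mm.
- rail_center (a point): centre of the loose cross rail, a straight pine bar 180 mm long (its x), 30 mm wide (y), 40 mm high (z), about 0.14 kg, lying flat on the table; the two ends are alike and either may lead.
- rail: the same cross rail; origin at the centre of its underside, 20 mm below rail_center.
- isolator_grip (a point): centre to grip on the isolator's bar handle, on its vertical turning axis, 82 mm above the table. The upright black bar is 62 mm long (this point's x, turns with it), 14 mm thick, 34 mm high (top 13 mm above this point, foot 21 mm below), on a fixed grey box 80 x 80 x 50 mm; a 40 mm disc under the bar rises to 61 mm above the table.
- isolator (a joint): isolator handle angle: 0 off (bar along the box's x, pointing away from the robot), growing clockwise seen from above to the on stop at 1.4 rad (80 degrees, bar crosswise); on above 1.2. Friction about 0.12 N m; it stays where it is left.
- offcut: short pine offcut, same 30 x 40 mm section as the cross rail but only 100 mm long, lying free; leave it. Origin: centre of its underside
- jar_a: paint jar, 60 mm across, 70 mm high; bystander. Origin: centre of underside
- jar_b: smaller paint jar, 52 mm across, 60 mm high; bystander. Origin: centre of underside
- glue: white glue bottle, 52 mm across, 100 mm high; bystander. Origin: centre of underside
- tape: roll of paper tape lying flat, 90 mm across, 24 mm high; bystander. Origin: centre of underside
- brush: flat paint brush lying on the table; bystander
- hammer: small hammer lying on the table; bystander
Not all that is in view belongs to the job. What is shaped like the rail but pink or turquoise is not meant.

How it is judged (in metres and radians):
On the way, in this order (a step that is already met when the one before it is completed fails the run):
1. the isolator is turned on (value of joint isolator above 1.2 rad), for 0.2 s.
2. the cross rail lies in the jig and is pressed against the side rail within the force band (contact force between rail and side_rail between 4 and 13 N and y of rail_center in the frame of side_face between -0.009 and 0.009 m and z of rail_center in the frame of side_face between -0.004 and 0.005 m and angle between the x axis of rail_center and the x axis of side_face, either way round below 0.09 rad and contact force between the fingers and rail above 0.5 N), for 0.5 s.
At the end, for the whole second after the job is handed in: Through the last second: isolator on (above 1.2 rad); the fingers still on the cross rail; its end pressed against the side rail with 4 to 13 N (side rail pushed back about 5 to 17 mm); the rail flat on the bed (-4 to +5 mm), within 9 mm of the jig's centre line and within 0.09 rad of square (all of step 2 and value of joint isolator above 1.2 rad); the arm keeps its last pose, push and grip.
It fails at once if the side rail is slammed (over 30 N) (contact force between rail and side_rail above 30 N).
It fails at once if a bystander (offcut, jar, glue, tape, brush, hammer) is moved by more than 40 mm (distance of any of offcut, jar_a, jar_b, glue, tape, brush, hammer from where it was at the start of the episode above 0.04 m).
It also fails if it takes over 51 s, if anything falls off the work surface, if the arm or the gripper's body presses on something with over 40 N, if the wrist force passes 120 N, or if a joint passes its speed limit or range.

## Robot

A 6-joint arm with a two-finger parallel gripper is mounted at the origin on the work surface. World frame = base frame: x ahead of the robot, y to its left, z up, the work surface at z = 0. Lengths are in m, angles in degrees, forces in N, time in s.
With the tool pointing down it reaches from about 0.425 to 0.95 m from the base axis. Payload 3.5 kg.
Tool frame: the origin (TCP) lies midway between the tips of the shut fingers; the grasp point (between the pads) lies 19 mm behind it (ctrl.grip_point_offset is the distance from the TCP to the grasp point, in m); z points along the fingers, y is the line along which they close (so a half turn about z gives the same grasp; the last joint's range is limited). The gripper opens to 85 mm and grips with 20 to 120 N. Pads are 22 mm wide; open, the fingers measure 114 mm over their backs; the gripper's body (76 mm by 85 mm) begins 54 mm behind the grasp point. The pads swing forward as they close: fully open they stand 13 mm farther back than shut.
Start: joints at [58.327, 16.404, 90.338, -0, 73.258, -8.594], TCP at [0.265, 0.621, 0.231] pointing down, gripper open.
Joint ranges: [-158.93, 158.93], [-51.34, 127.21], [12.03, 142.37], [-87.48, 267.48], [13.55, 161.25], [-162.69, 162.69]. Speed limits (degrees/s): [159.86, 159.86, 180, 180, 180, 180].

## Interface

Orientations are given as a 3x3 rotation matrix whose columns are the frame's x, y, z axes.
In Python, from bench import monitor, camera, calibration, ctrl gives the robot as it stands. The module is installed in compiled form; this text tells all that it offers.
- The arm moves only by the tool apply_moves, never from a script. Its argument "rows" is text: rows parted by semicolons, each of 6 numbers parted by spaces: the shift along the tool's x, y, z in units of 50 mm (1.0 is 50 mm), then the turn, a rotation vector about the tool's x, y, z in units of 6 degrees (1.0 is 6 degrees). A call has 1 to 12 rows; each row shifts and turns the commanded pose from where the row before left it, along the tool's axes as they then stand; what a row does not reach is not made up. A row lasts 1/10 s, in which the tool goes at most 50 mm and 8.59 degrees, less where a joint would pass 70% of its speed; a pose out of reach is approached as far as the arm can. A call is refused whole if a number of a shift passes 1 or a number of a turn 1, either way. A call with a gripper value outside its range is refused whole. "jaw" is the closure in counts, from 0 (fully open) to 255 (shut), set as the call begins (left out, the last holds). The fingers move at their own pace and stop on an object; "force" is the grip in N (left out, the last holds). Time passes only in rows, so rows that do not move let the fingers close. It gives the time, the measured TCP pose, the force, the opening and the grip force at its end, in the units of the state.
- monitor.get_state(): the state, without advancing time (a new reading comes with each control period).
- camera(name): name is "side" or "top"; returns the picture (480x640x3 uint8, blue, green, red); there is no depth.
- calibration(name): a dict with "camera_matrix" (3x3 intrinsics, pixels), "rvec" (rotation vector, rad) and "tvec" (3), from world to camera coordinates, as OpenCV has them. Camera axes: x right, y down, z forward; pixel columns grow to the right and rows downward; lengths in m; the calibration is good to about 2 mm. A picture is of the moment at which its call begins. calibration takes no time and is no camera call.
- ctrl.sign_off(): hands the job in; it is judged then, once.
The state is a dict: "time_s": time; "q": joint angles; "qvel": joint speeds; "joint_torque": joint torques, N m; "tcp_pos": TCP position; "tcp_rot": TCP orientation; "contact_force": force on the tool from outside, world axes, zero at the start; "torque": the same for the moment, N m; "opening": finger opening in m; "grasp_force": force on a finger pad.
Only numpy, scipy, OpenCV 4.12 (cv2) and the standard library are available. Lean on these libraries where they do the work, as an engineer would, in place of code of your own. Each camera call takes 0.05 s, during which the arm holds its last target. There are 200 camera calls.

## Working session

There is one attempt and no reset: what is moved stays moved. The work goes in short steps, Python scripts to look and compute and a tool call to move; the robot and the scene stay as the last step left them, time stands still between calls to the robot, and variables do not carry over. Pictures are saved under pics/ and viewed, at most 11 in all, crops included, and the job is handed in when it is done.

Besides the shell and the picture viewer there is one more tool, called after ">>>" as name(argument=value, ...) on one line, values as JSON. apply_moves: Moves the arm, as the interface text tells. Its arguments: {"type":"object","properties":{"rows":{"type":"string"},"jaw":{"type":"number"},"force":{"type":"number"}},"required":["rows"]}

```bash
mkdir -p pics; python3 - <<'E'
from bench import monitor,camera,calibration,ctrl
import cv2
for n in("side","top"):
    cv2.imwrite(f"pics/{n}0.png",camera(n)); c=calibration(n); print(n,c)
s=monitor.get_state();print(s, ctrl.grip_point_offset)
E
```

```text
side {'camera_matrix': array([[433.35152635,   0.        , 330.1742436 ],
       [  0.        , 433.35152635, 236.16142261],
       [  0.        ,   0.        ,   1.        ]]), 'rvec': array([ 2.01624654, -0.58950573,  0.33451856]), 'tvec': array([-0.45282457,  0.21863155,  0.82605886])}
top {'camera_matrix': array([[555.4022387 ,   0.        , 313.17578659],
       [  0.        , 555.4022387 , 228.54811752],
       [  0.        ,   0.        ,   1.        ]]), 'rvec': array([ 2.12758943, -2.13335358,  0.17829054]), 'tvec': array([0.01454872, 0.53021126, 1.26915914])}
{'time_s': 0.1, 'q': array([ 5.83283621e+01,  1.64522943e+01,  9.04133288e+01, -1.51824972e-04,
        7.32585510e+01, -8.59434635e+00]), 'qvel': array([-0.07274175, -0.19710352, -0.17962611, -0.05724032,  0.05621532,
        0.0101612 ]), 'joint_torque': array([ 6.31667535e-04, -4.07295156e+01, -2.93698204e+01, -1.24840235e-04,
        3.39051672e-03,  2.33157131e-06]), 'tcp_pos': array([0.26424353, 0.62049164, 0.23005008]), 'tcp_rot': array([[-9.19977040e-01,  3.91970605e-01, -1.13575314e-03],
       [ 3.91972119e-01,  9.19975245e-01, -1.84581171e-03],
       [ 3.21360838e-04, -2.14328796e-03, -9.99997652e-01]]), 'contact_force': array([-0.03791114, -0.16463571,  0.01096056]), 'torque': array([ 0.07026391, -0.02173823, -0.02856271]), 'grasp_force': 0.0, 'opening': 0.0854847459451995} 0.0187
```

View pics/side0.png

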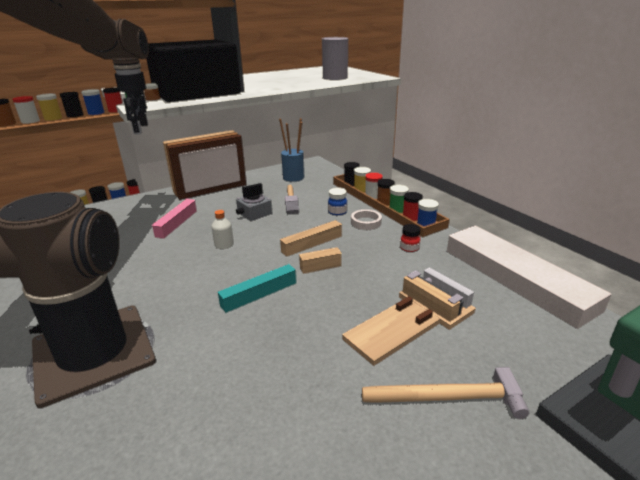

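View pics/top0.png

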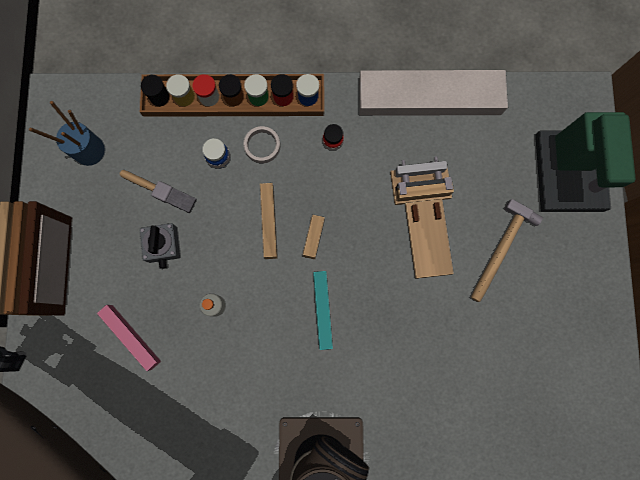

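Top view: the long pine bar is at (268,220). It could be mistaken for the short offcut at (314,236), the turquoise bar at (322,310), the pink bar at (128,338) or the jig bed at (430,240). I choose (268,220), which is also at (312,237) in the side view. The isolator is at (157,242) top and (254,203) side; the jig's rail is at (424,187) top. Next is one close crop for checking.

```bash
cat > h.py <<'E'
import numpy as np,cv2
from bench import monitor,camera,calibration,ctrl
def cam(n):
    c=calibration(n);R=cv2.Rodrigues(c["rvec"])[0];return c["camera_matrix"],R,c["tvec"]
def ray(n,p):
    K,R,t=cam(n);d=R.T@np.linalg.solve(K,[p[0],p[1],1.]);return -R.T@t,d
def onz(n,p,z):
    o,d=ray(n,p);return o+d*(z-o[2])/d[2]
def tri(pt,ps):
    P=[];
    for n in("top","side"):
        K,R,t=cam(n);P.append(K@np.c_[R,t])
    X=cv2.triangulatePoints(P[0],P[1],np.float64(pt),np.float64(ps)).ravel();return X[:3]/X[3]
def proj(n,X):
    c=calibration(n);return cv2.projectPoints(np.float64(X).reshape(-1,3),c["rvec"],c["tvec"],c["camera_matrix"],None)[0][:,0]
E
python3 - <<'E'
from h import *
t=cv2.imread("pics/top0.png");s=cv2.imread("pics/side0.png")
r=lambda im,x,y,w,h:cv2.resize(im[y:y+h,x:x+w],(400,300),interpolation=cv2.INTER_CUBIC)
a=np.vstack([np.hstack([r(t,230,170,120,90),r(t,110,207,80,60)]),np.hstack([r(t,370,150,160*3//4,90),r(s,215,170,140,105)])])
cv2.imwrite("pics/c1.png",a)
b=cv2.resize(s[255:365,335:482],(800,600),interpolation=cv2.INTER_CUBIC);cv2.imwrite("pics/c2.png",b)
# pine masks
for n,im in(("top",t),("side",s)):
    hsv=cv2.cvtColor(im,cv2.COLOR_BGR2HSV);m=cv2.inRange(hsv,(8,80,60),(25,255,255))
    for c in cv2.findContours(m,cv2.RETR_EXTERNAL,cv2.CHAIN_APPROX_NONE)[0]:
        if cv2.contourArea(c)>150: print(n,cv2.contourArea(c),np.round(cv2.boxPoints(cv2.minAreaRect(c)),1).tolist())
E
```

```text
top 480.0 [[302.20001220703125, 254.39999389648438], [311.79998779296875, 214.0], [324.29998779296875, 217.0], [314.70001220703125, 257.3999938964844]]
top 889.0 [[470.3999938964844, 296.70001220703125], [515.4000244140625, 212.5], [524.7999877929688, 217.5], [479.79998779296875, 301.70001220703125]]
top 976.5 [[2.5, 313.0], [12.800000190734863, 200.3000030517578], [22.700000762939453, 201.1999969482422], [12.5, 313.8999938964844]]
top 384.0 [[0.0, 300.0], [0.0, 201.0], [8.0, 201.0], [8.0, 300.0]]
top 393.0 [[397.3999938964844, 187.39999389648438], [452.1000061035156, 181.60000610351562], [453.20001220703125, 191.8000030517578], [398.5, 197.6999969482422]]
top 852.0 [[259.3999938964844, 183.3000030517578], [272.1000061035156, 182.5], [276.20001220703125, 256.0], [263.5, 256.70001220703125]]
top 2971.5 [[390.1000061035156, 171.10000610351562], [446.79998779296875, 163.60000610351562], [461.29998779296875, 272.3999938964844], [404.6000061035156, 279.8999938964844]]
top 233.5 [[118.5, 175.39999389648438], [121.5999984741211, 168.5], [155.39999389648438, 183.89999389648438], [152.3000030
[... 514 characters left out ...]
.70001220703125], [301.3999938964844, 272.8999938964844]]
side 989.0 [[277.70001220703125, 239.5], [339.1000061035156, 218.5], [344.8999938964844, 235.1999969482422], [283.5, 256.29998779296875]]
side 1268.0 [[327.79998779296875, 188.3000030517578], [340.29998779296875, 163.5], [450.79998779296875, 219.39999389648438], [438.29998779296875, 244.1999969482422]]
side 606.5 [[143.3000030517578, 160.6999969482422], [206.8000030517578, 100.19999694824219], [240.5, 135.5], [177.0, 196.0]]
side 17896.0 [[-0.0, 12.0], [129.0, 12.0], [129.0, 208.0], [0.0, 208.0]]
side 10336.0 [[235.0, 0.0], [403.0, 0.0], [403.0, 76.0], [235.0, 76.0]]
side 3715.0 [[92.0, 0.0], [233.0, 0.0], [233.0, 42.0], [92.0, 42.0]]
```

View pics/c1.png

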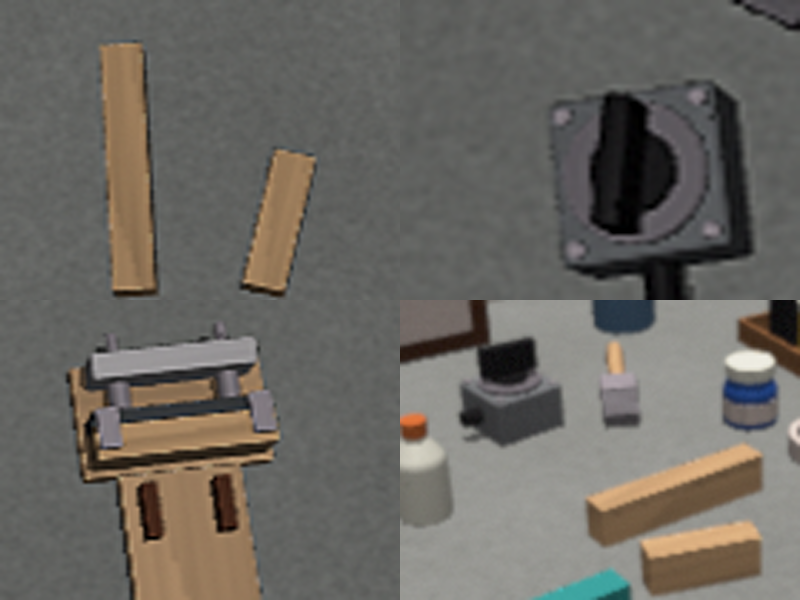

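View pics/c2.png

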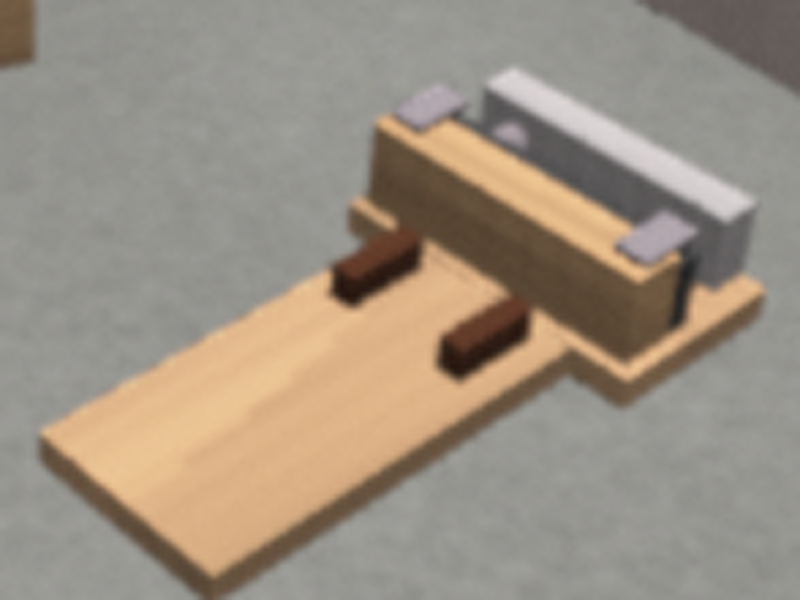

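The crop confirms that the long bar with the pine top (panel 1, left) is the rail and the short one is the offcut. The isolator bar stands up on its box, and the jig has dark cheeks with the side rail under grey straps. I need one sharper crop to pick corners on the jig and isolator.

```bash
python3 - <<'E'
from h import *
t=cv2.imread("pics/top0.png");s=cv2.imread("pics/side0.png")
g=lambda im:np.uint8(255*(im/255.)**0.5)
r=lambda im,x,y,w,h:cv2.resize(g(im[y:y+h,x:x+w]),(400,300),interpolation=cv2.INTER_CUBIC)
a=np.vstack([np.hstack([r(t,130,215,60,45),r(s,230,176,60,45)]),np.hstack([r(t,382,155,80,60),r(t,390,200,112,84)])])
cv2.imwrite("pics/c3.png",a)
for n in("top","side"):print(n,ray(n,(320,240))[0])
P1=lambda x,y:(230+x/3.3333,170+y/3.3333)
P4=lambda x,y:(215+(x-400)/2.857,170+(y-300)/2.857)
for a,b in(((113,290),(587,493)),((155,288),(607,512)),((102,44),(742,447)),((143,43),(762,455))):
    print(tri(P1(*a),P4(*b)).round(4),onz("top",P1(*a),.04).round(4),onz("side",P4(*b),.04).round(4))
E
```

```text
top [0.30683746 0.00843263 1.34085057]
side [ 0.05855929 -0.76235515  0.59212205]
[0.4642 0.1287 0.0431] [0.4635 0.1294 0.04  ] [0.4684 0.1332 0.04  ]
[0.4671 0.0992 0.0365] [0.4648 0.0997 0.04  ] [0.4678 0.093  0.04  ]
[0.6428 0.1408 0.0346] [0.6425 0.1397 0.04  ] [0.635  0.1323 0.04  ]
[0.6435 0.1101 0.0386] [0.6432 0.11   0.04  ] [0.642  0.1079 0.04  ]
```

View pics/c3.png

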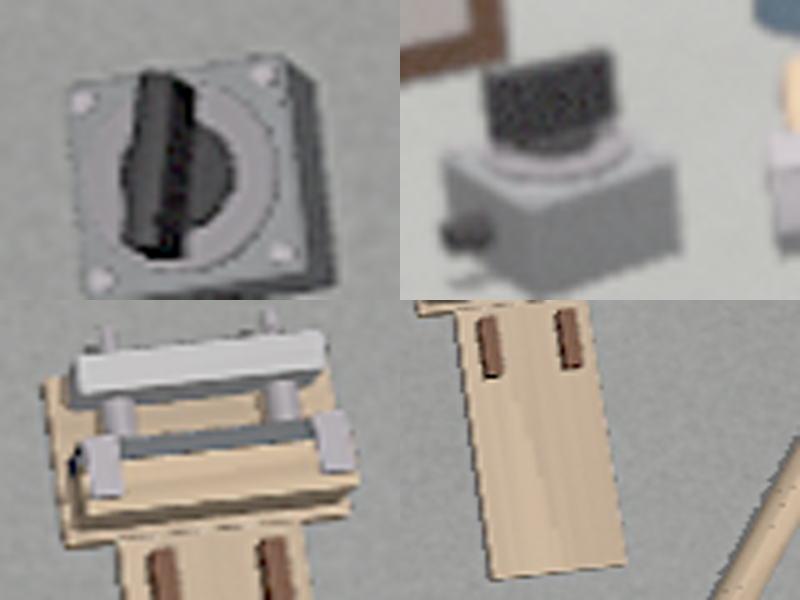

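Picture c3: isolator box-top corners are at (65,85), (283,57), (308,270) and (85,297), and the bar's top face runs from (152,75) to (138,245). The jig bed's near corners are at (490,580) and (625,563), with the two brown cheeks above them.

```bash
python3 - <<'E'
from h import *
A=lambda x,y:(130+x/6.6667-.42,215+y/6.6667-.42)
B=lambda x,y:(230+(x-400)/6.6667-.42,176+y/6.6667-.42)
C=lambda x,y:(382+x/5-.4,155+(y-300)/5-.4)
D=lambda x,y:(390+(x-400)/3.571-.36,200+(y-300)/3.571-.36)
S=lambda x,y:(335+x/5.442-.4,255+y/5.4545-.4)
box=[onz("top",A(*p),.05)for p in((65,85),(283,57),(308,270),(85,297))]
print("box",np.round(box,4),np.mean(box,0).round(4))
for p in((140,74),(166,76),(122,238),(153,254)):print("bar",onz("top",A(*p),.095).round(4))
print("bar tri",tri(A(152,75),B(610,52)),tri(A(138,246),B(487,70)))
for p in((487,70),(610,52)):print("bar side",onz("side",B(*p),.095).round(4))
print("bed near",tri(D(490,580),S(40,440)),tri(D(625,563),S(212,580)))
for p in((490,580),(625,563),(457,310),(592,305)):print("bed",onz("top",D(*p),.015).round(4))
for p in((478,318),(496,315),(485,377),(502,375),(557,310),(575,307),(563,370),(581,367)):print("chk",onz("top",D(*p),.031).round(4))
for p,q in(((85,515),(378,122)),((355,483),(640,283))):print("rail",tri(C(*p),S(*q)),onz("top",C(*p),.055).round(4),onz("side",S(*q),.055).round(4))
for p,z in(((40,440),.015),((212,580),.015),((370,190),.015),((625,360),.015),((345,210),.015),((568,345),.015)):print("S",onz("side",S(*p),z).round(4))
for p in((390,230),(422,235),(335,262),(352,272),(520,298),(528,305),(440,345),(460,355)):print("Schk",p,onz("side",S(*p),.031).round(4))
E
```

```text
box [[0.5336 0.4238 0.05  ]
 [0.5435 0.3469 0.05  ]
 [0.4674 0.335  0.05  ]
 [0.4581 0.4129 0.05  ]] [0.5006 0.3796 0.05  ]
bar [0.5295 0.3838 0.095 ]
bar [0.5287 0.3749 0.095 ]
bar [0.4729 0.3872 0.095 ]
bar [0.4674 0.3764 0.095 ]
bar tri [0.53019416 0.3806868  0.09117468] [0.47086126 0.38118327 0.09582915]
bar side [0.4729 0.3828 0.095 ]
bar side [0.5273 0.3718 0.095 ]
bed near [ 0.41609072 -0.23015995  0.00968272] [ 0.42623681 -0.31995154  0.01264562]
bed [ 0.415  -0.2289  0.015 ]
bed [ 0.4261 -0.3194  0.015 ]
bed [ 0.5995 -0.2125  0.015 ]
bed [ 0.6027 -0.3048  0.015 ]
chk [ 0.5904 -0.2238  0.031 ]
chk [ 0.5924 -0.236   0.031 ]
chk [ 0.5499 -0.2272  0.031 ]
chk [ 0.5512 -0.2387  0.031 ]
chk [ 0.5957 -0.2773  0.031 ]
chk [ 0.5977 -0.2895  0.031 ]
chk [ 0.5545 -0.2797  0.031 ]
chk [ 0.5565 -0.2919  0.031 ]
rail [ 0.60365009 -0.19039553  0.05319065] [ 0.6024 -0.1896  0.055 ] [ 0.6035 -0.1926  0.055 ]
rail [ 0.61819188 -0.31882881  0.05260123] [ 0.6176 -0.3182  0.055 ] [ 0.6158 -0.3208  0.055 ]
S [ 0.414  -0.2354  0.015 ]
S [ 0.4246 -0.3217  0.015 ]
S [ 0.6094 -0.1855  0.015 ]
S [ 0.6194 -0.3169  0.015 ]
S [ 0.592  -0.1903  0.015 ]
S [ 0.6078 -0.2994  0.015 ]
Schk (390, 230) [ 0.5836 -0.2255  0.031 ]
Schk (422, 235) [ 0.5918 -0.2346  0.031 ]
Schk (335, 262) [ 0.5529 -0.2293  0.031 ]
Schk (352, 272) [ 0.5543 -0.2374  0.031 ]
Schk (520, 298) [ 0.5968 -0.2832  0.031 ]
Schk (528, 305) [ 0.5964 -0.2878  0.031 ]
Schk (440, 345) [ 0.5537 -0.2871  0.031 ]
Schk (460, 355) [ 0.556  -0.2952  0.031 ]
```

>>> apply_moves(rows="0 0 0 0 0 -0.875;0 0 0 0 0 -0.875;0 0 0 0 0 -0.875;0 0 0 0 0 -0.875;-0.6 -0.58 0 0 0 0;-0.6 -0.58 0 0 0 0;-0.6 -0.58 0 0 0 0;-0.6 -0.58 0 0 0 0;-0.6 -0.58 0 0 0 0;-0.6 -0.58 0 0 0 0;-0.6 -0.58 0 0 0 0;-0.6 -0.58 0 0 0 0", jaw=0, force=60)

```text
time_s: 1.3
tcp_pos: [0.4966, 0.3789, 0.2308]
tcp_rot: [[-0.999, 0.036, -0.001], [0.036, 0.999, -0.0], [0.001, -0.0, -1.0]]
contact_force: [0.2, -0.5, -0.4]
opening: 0.0854
grasp_force: 0.0
```

```bash
cat >> h.py <<'E'
def go(x,y,z,yaw=None):
    s=monitor.get_state();R=s["tcp_rot"];d=R.T@(np.array([x,y,z])-s["tcp_pos"])/.05
    a=np.degrees(np.arctan2(R[1,1],R[0,1]))
    print("t",round(s["time_s"],2),"pos",s["tcp_pos"].round(4),"yaw_y",a.round(2),"tilt",R[:2,2].round(4),"q6",s["q"][5].round(1),"F",s["contact_force"].round(2),"M",s["torque"].round(2),"open",round(s["opening"],4),"grip",s["grasp_force"],"units",d.round(3))
E
python3 -c "
from h import *
go(.4998,.3800,.068)"
```

```text
t 1.3 pos [0.4966 0.3789 0.2308] yaw_y 87.92 tilt [-0.0008 -0.0004] q6 -59.9 F [ 0.17 -0.54 -0.38] M [ 0.04 -0.03  0.02] open 0.0854 grip 0.0 units [-0.065  0.025  3.255]
```

>>> apply_moves(rows="-0.06 0.02 0.5 0 0 0;0 0 0.5 0 0 0;0 0 0.5 0 0 0;0 0 0.5 0 0 0;0 0 0.5 0 0 0;0 0 0.4 0 0 0;0 0 0.25 0 0 0;0 0 0.1 0 0 0;0 0 0 0 0 0")

```text
time_s: 2.2
tcp_pos: [0.4987, 0.3812, 0.0683]
tcp_rot: [[-0.999, 0.036, -0.001], [0.036, 0.999, -0.001], [0.001, -0.001, -1.0]]
contact_force: [0.0, -0.1, 0.2]
opening: 0.0854
grasp_force: 0.0
```

>>> apply_moves(rows="0 0 0 0 0 0;0 0 0 0 0 0;0 0 0 0 0 0;0 0 0 0 0 0;0 0 0 0 0 0;0 0 0 0 0 0;0 0 0 0 0 0;0 0 0 0 0 0", jaw=255)

```text
time_s: 3.0
tcp_pos: [0.4993, 0.3839, 0.0697]
tcp_rot: [[-0.999, 0.037, 0.002], [0.037, 0.999, 0.005], [-0.002, 0.006, -1.0]]
contact_force: [-0.8, 8.2, -1.0]
opening: 0.0132
grasp_force: 59.8
```

```bash
python3 -c "
from h import *
go(.4998,.3800,.068)
t=camera('top');s=camera('side')
g=lambda im,x,y,w,h:cv2.resize(im[y:y+h,x:x+w],(400,300),interpolation=2)
cv2.imwrite('pics/p1.png',np.hstack([g(t,110,195,120,90),g(s,190,130,120,90)]))"
```

```text
t 3.0 pos [0.4993 0.3839 0.0697] yaw_y 87.86 tilt [0.0022 0.0055] q6 -59.8 F [-0.8   8.17 -1.03] M [ 0.86  0.06 -0.12] open 0.0132 grip 59.79978561401367 units [-0.012 -0.078  0.034]
```

View pics/p1.png

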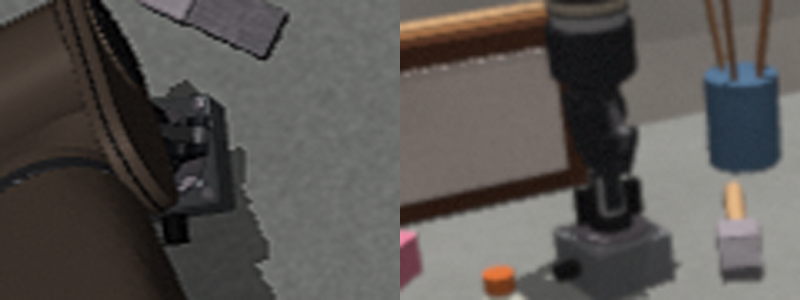

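The bar is gripped (opening 13 mm); in the picture the fingers straddle it above the box. I'll relax the sideways offset, then turn clockwise.

>>> apply_moves(rows="0 0.07 0 0 0 0;0 0 0 0 0 0;0 0 0 0 0 0.7;0 0 0 0 0 0.9;0 0 0 0 0 0.9;0 0 0 0 0 0.9;0 0 0 0 0 0.9;0 0 0 0 0 0.9;0 0 0 0 0 0.9;0 0 0 0 0 0.9")

```text
time_s: 4.1
tcp_pos: [0.4997, 0.385, 0.0697]
tcp_rot: [[-0.716, 0.698, 0.001], [0.698, 0.716, 0.0], [-0.001, 0.001, -1.0]]
contact_force: [0.0, -0.4, 2.7]
opening: 0.0125
grasp_force: 60.3
```

```bash
python3 -c "
from h import *
go(.4998,.3840,.068)"
```

```text
t 4.1 pos [0.4997 0.385  0.0697] yaw_y 45.75 tilt [0.0012 0.0003] q6 -17.3 F [ 0.04 -0.44  2.72] M [-0.14  0.06  0.1 ] open 0.0125 grip 60.29736042022705 units [-0.016 -0.013  0.034]
```

>>> apply_moves(rows="0 0 0 0 0 0.8;0 0 0 0 0 0.8;0 0 0 0 0 0.8;0 0 0 0 0 0.6;0 0 0 0 0 0.4;0 0 0 0 0 0.4;0 0 0 0 0 0.4;0 0 0 0 0 0.4;0 0 0 0 0 0;0 0 0 0 0 0")

```text
time_s: 5.1
tcp_pos: [0.5002, 0.3853, 0.0697]
tcp_rot: [[-0.315, 0.949, 0.003], [0.949, 0.315, 0.001], [0.0, 0.003, -1.0]]
contact_force: [1.9, 1.7, 3.2]
opening: 0.013
grasp_force: 60.2
```

```bash
python3 -c "
from h import *
go(.4998,.3850,.068)"
```

```text
t 5.1 pos [0.5002 0.3853 0.0697] yaw_y 18.39 tilt [0.0026 0.0013] q6 10.0 F [1.93 1.71 3.22] M [ 0.07 -0.18  0.25] open 0.013 grip 60.21545648574829 units [-0.004 -0.009  0.034]
```

>>> apply_moves(rows="0 0 0 0 0 0.3;0 0 0 0 0 0.3;0 0 0 0 0 0;0 0 0 0 0 0;0 0 0 0 0 0")

```text
time_s: 5.6
tcp_pos: [0.5001, 0.3853, 0.0697]
tcp_rot: [[-0.258, 0.966, 0.003], [0.966, 0.258, 0.0], [-0.0, 0.003, -1.0]]
contact_force: [3.0, 2.4, 5.0]
opening: 0.013
grasp_force: 79.7
```

```bash
python3 -c "
from h import *
go(.4998,.3850,.068)"
```

```text
t 5.6 pos [0.5001 0.3853 0.0697] yaw_y 14.97 tilt [0.0032 0.0004] q6 13.5 F [3.02 2.38 5.03] M [ 0.33 -0.36  2.1 ] open 0.013 grip 79.67445482499897 units [-0.004 -0.008  0.035]
```

The moment rose to 2.1 N m, so the handle is at its on stop. Next: release and lift.

>>> apply_moves(rows="0 0 0 0 0 -0.4;0 0 0 0 0 0;0 0 0 0 0 0")

```text
time_s: 5.9
tcp_pos: [0.5001, 0.3853, 0.0697]
tcp_rot: [[-0.293, 0.956, 0.002], [0.956, 0.293, 0.002], [0.001, 0.003, -1.0]]
contact_force: [4.5, 2.9, 4.1]
opening: 0.0127
grasp_force: 63.4
```

>>> apply_moves(rows="0 0 0 0 0 0;0 0 0 0 0 0;0 0 0 0 0 0;0 0 0 0 0 0;0 0 -0.3 0 0 0;0 0 -0.5 0 0 0;0 0 -0.6 0 0 0;0 0 -0.6 0 0 0;0 0 -0.2 0 0 0;0 0 0 0 0 0", jaw=0)

```text
time_s: 6.9
tcp_pos: [0.5002, 0.3855, 0.1818]
tcp_rot: [[-0.294, 0.956, 0.004], [0.956, 0.294, 0.003], [0.001, 0.005, -1.0]]
contact_force: [-0.8, 0.4, 0.1]
opening: 0.0855
grasp_force: 0.0
```

>>> apply_moves(rows="0 0 0 0 0 -1;0 0 0 0 0 -1;0 0 0 0 0 -1;0 0 0 0 0 -1;0 0 0 0 0 -1;0 0 0 0 0 -1;0 0 0 0 0 -1;0 0 0 0 0 -1;0 0 0 0 0 -1;0 0 0 0 0 -1;0 0 0 0 0 -1;0 0 0 0 0 -1")

```text
time_s: 8.1
tcp_pos: [0.498, 0.3841, 0.1761]
tcp_rot: [[-1.0, 0.011, -0.004], [0.011, 1.0, -0.002], [0.004, -0.002, -1.0]]
contact_force: [-0.6, 0.3, 0.1]
opening: 0.0853
grasp_force: 0.0
```

```bash
python3 -c "
from h import *
go(.5535,.1197,.2)"
```

```text
t 8.1 pos [0.498  0.3841 0.1761] yaw_y 89.35 tilt [-0.0039 -0.002 ] q6 -60.9 F [-0.59  0.29  0.08] M [ 0.   -0.03 -0.01] open 0.0853 grip 0.0 units [-1.169 -5.277 -0.471]
```

>>> apply_moves(rows="0 0 0 0 0 -0.65;-0.1 -0.6 0 0 0 0;-0.1 -0.6 0 0 0 0;-0.1 -0.6 0 0 0 0;-0.1 -0.6 0 0 0 0;-0.1 -0.6 0 0 0 0;-0.1 -0.6 0 0 0 0;-0.1 -0.6 0 0 0 0;-0.1 -0.6 0 0 0 0;0 -0.5 0 0 0 0;0 0 0 0 0 0")

```text
time_s: 9.2
tcp_pos: [0.5522, 0.1198, 0.1765]
tcp_rot: [[-0.999, -0.049, -0.004], [-0.049, 0.999, -0.001], [0.004, -0.001, -1.0]]
contact_force: [-0.8, -0.0, 0.0]
opening: 0.0855
grasp_force: 0.0
```

```bash
python3 -c "
from h import *
go(.5535,.1197,.006)
t=camera('top');s=camera('side')
g=lambda im,x,y,w,h:cv2.resize(im[y:y+h,x:x+w],(400,300),interpolation=2)
cv2.imwrite('pics/p2.png',np.hstack([g(t,130,150,200,150),g(s,225,150,160,120)]))"
```

```text
t 9.2 pos [0.5522 0.1198 0.1765] yaw_y 92.8 tilt [-0.004  -0.0007] q6 -90.8 F [-0.76 -0.01  0.04] M [0.02 0.03 0.02] open 0.0855 grip 0.0 units [-4.00e-02 -1.00e-03  3.41e+00]
```

View pics/p2.png

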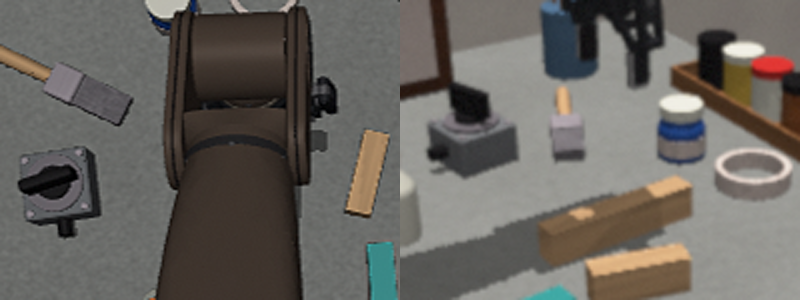

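The isolator bar now stands crosswise at (47,183) in the left panel, so it is on. The rail lies unmoved under the gripper. I'll descend and grip.

>>> apply_moves(rows="-0.04 0 0.5 0 0 -0.1;0 0 0.5 0 0 0;0 0 0.5 0 0 0;0 0 0.5 0 0 0;0 0 0.5 0 0 0;0 0 0.4 0 0 0;0 0 0.3 0 0 0;0 0 0.15 0 0 0;0 0 0.05 0 0 0;0 0 0 0 0 0")

```text
time_s: 10.3
tcp_pos: [0.5553, 0.1227, 0.0091]
tcp_rot: [[-0.998, -0.063, 0.0], [-0.063, 0.998, 0.0], [-0.0, 0.0, -1.0]]
contact_force: [0.6, -0.6, -0.5]
opening: 0.0851
grasp_force: 0.0
```

>>> apply_moves(rows="0 0 0 0 0 0;0 0 0 0 0 0;0 0 0 0 0 0;0 0 0 0 0 0;0 0 0 0 0 0;0 0 0 0 0 0;0 0 0 0 0 0", jaw=255, force=70)

```text
time_s: 11.0
tcp_pos: [0.5559, 0.1224, 0.0097]
tcp_rot: [[-0.998, -0.063, 0.002], [-0.063, 0.998, 0.0], [-0.002, -0.0, -1.0]]
contact_force: [0.3, 0.0, 5.2]
opening: 0.0293
grasp_force: 70.4
```

>>> apply_moves(rows="0 0 -0.2 0 0 0;0 0 -0.3 0 0 0;0 0 -0.4 0 0 0;0 0 -0.4 0 0 0;0 0 -0.4 0 0 0;0 0 -0.2 0 0 0;0 0 0 0 0 0;0 0 0 0 0 0")

```text
time_s: 11.8
tcp_pos: [0.5544, 0.1224, 0.1033]
tcp_rot: [[-0.998, -0.063, -0.001], [-0.063, 0.998, -0.0], [0.001, 0.0, -1.0]]
contact_force: [-0.5, -0.1, -1.9]
opening: 0.0294
grasp_force: 69.7
```

```bash
python3 -c "
from h import *
go(.49,-.265,.1)
s=camera('side');t=camera('top');cv2.imwrite('pics/s3.png',s);cv2.imwrite('pics/p3.png',np.vstack([cv2.resize(s[150:290,200:400],(800,560))]))"
```

```text
t 11.8 pos [0.5544 0.1224 0.1033] yaw_y 93.62 tilt [-0.001  -0.0001] q6 -91.4 F [-0.47 -0.07 -1.93] M [-0.02  0.03 -0.03] open 0.0294 grip 69.67027187347412 units [ 1.776 -7.65   0.068]
```

View pics/p3.png

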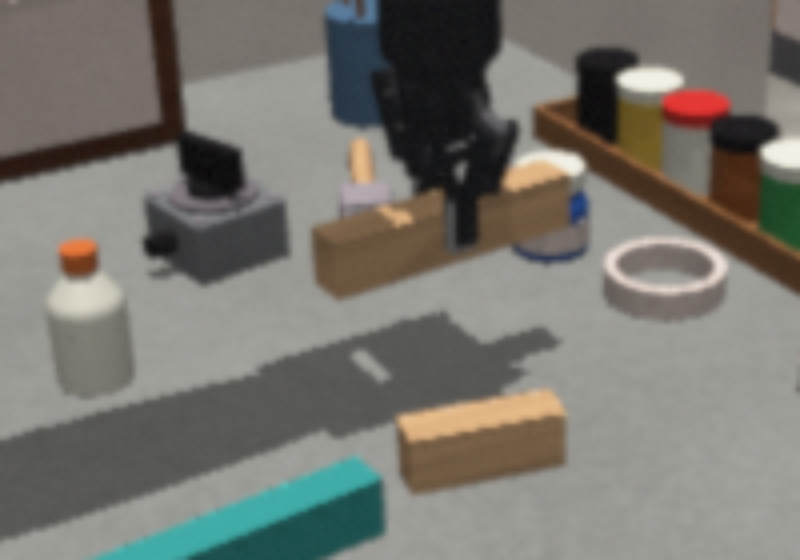

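The rail is held level, the isolator is still on, and the offcut is untouched. Now carry it to above the jig.

>>> apply_moves(rows="0 0 0 0 0 -0.32;0.15 -0.69 0 0 0 0;0.15 -0.69 0 0 0 0;0.15 -0.69 0 0 0 0;0.15 -0.69 0 0 0 0;0.15 -0.69 0 0 0 0;0.15 -0.69 0 0 0 0;0.15 -0.69 0 0 0 0;0.15 -0.69 0 0 0 0;0.15 -0.69 0 0 0 0;0.15 -0.69 0 0 0 0;0.15 -0.69 0 0 0 0")

```text
time_s: 13.1
tcp_pos: [0.5085, -0.2642, 0.1024]
tcp_rot: [[-0.995, -0.096, -0.002], [-0.096, 0.995, 0.002], [0.002, 0.002, -1.0]]
contact_force: [-0.1, -0.3, -2.2]
opening: 0.0292
grasp_force: 69.8
```

>>> apply_moves(rows="0 0 0.3 0 0 0;0 0 0.3 0 0 0;0 0 0.1 0 0 0;0 0 0 0 0 0;0 0 0 0 0 0;0 0 0 0 0 0")

```text
time_s: 13.7
tcp_pos: [0.5102, -0.2628, 0.0694]
tcp_rot: [[-0.995, -0.098, 0.001], [-0.098, 0.995, -0.001], [-0.001, -0.001, -1.0]]
contact_force: [-0.4, -0.6, -1.1]
opening: 0.0289
grasp_force: 70.0
```

```bash
python3 -c "
from h import *
go(.509,-.264,.06)
s=camera('side');t=camera('top');cv2.imwrite('pics/s4.png',s);cv2.imwrite('pics/t4.png',t);cv2.imwrite('pics/p4.png',np.vstack([cv2.resize(t[160:235,380:480],(400,300),interpolation=2),cv2.resize(s[245:345,350:483],(400,300),interpolation=2)]).reshape(2,300,400,3).transpose(1,0,2,3).reshape(300,800,3))"
```

```text
t 13.7 pos [ 0.5102 -0.2628  0.0694] yaw_y 95.61 tilt [ 0.0009 -0.0006] q6 -133.0 F [-0.41 -0.62 -1.14] M [-0.05  0.03  0.02] open 0.0289 grip 70.01108407974243 units [ 0.026 -0.02   0.189]
```

View pics/p4.png

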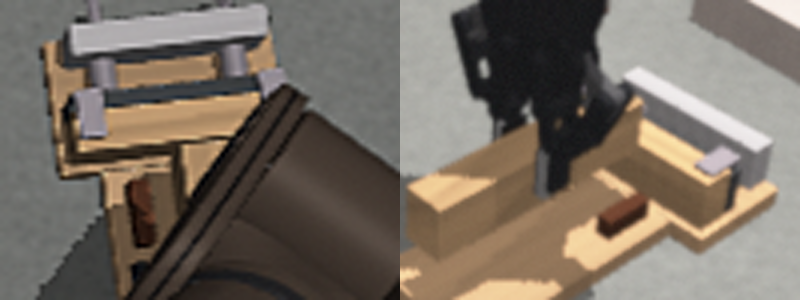

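The crop shows the rail over the bed between the cheeks, with its leading end just short of the side rail. I'll compare the visible edges with the pose expected from the TCP.

```bash
python3 -c "
from h import *
a=np.radians(5.6);u=np.array([np.cos(a),np.sin(a)]);v=np.array([-u[1],u[0]])
c=np.array([.5102,-.2628])-.002*u
for sx in(-90,90):
  for sy in(15,-15):
    for z in(.0997,.0597):
      p=[*(c+sx/1e3*u+sy/1e3*v),z]
      t=proj('top',p)[0];s=proj('side',p)[0]
      print(sx,sy,z,'topcrop',((t-[380,160]+.4)*4).round(),'sidecrop',((s-[350,245]+.4)*3+[400,0]).round(), s.round(1))
for p in ((438,208),(408,185),(640,97)): print(onz('side',(350+(p[0]-400)/3.008-.3,245+p[1]/3-.3),.0997))
"
```

```text
-90 15 0.0997 topcrop [218. 457.] sidecrop [402. 184.] [350.3 305.8]
-90 15 0.0597 topcrop [203. 464.] sidecrop [401. 235.] [350. 323.]
-90 -15 0.0997 topcrop [271. 452.] sidecrop [435. 209.] [361.4 314.3]
-90 -15 0.0597 topcrop [255. 458.] sidecrop [433. 261.] [360.8 331.7]
90 15 0.0997 topcrop [175. 145.] sidecrop [606.  79.] [418.3 270.9]
90 15 0.0597 topcrop [162. 160.] sidecrop [601. 127.] [416.5 287. ]
90 -15 0.0997 topcrop [227. 139.] sidecrop [640.  99.] [429.7 277.6]
90 -15 0.0597 topcrop [212. 155.] sidecrop [634. 148.] [427.7 293.9]
[ 0.42186565 -0.28713918  0.0997    ]
[ 0.41937139 -0.26015456  0.0997    ]
[ 0.60009034 -0.26754531  0.0997    ]
```

Predicted and seen corners agree to within about 2 mm. Next: shift 1.5 mm sideways and lower.

>>> apply_moves(rows="0 -0.03 0.2 0 0 0;0 0 0.2 0 0 0;0 0 0.2 0 0 0;0 0 0.12 0 0 0;0 0 0.08 0 0 0;0 0 0.04 0 0 0;0 0 0 0 0 0;0 0 0 0 0 0")

```text
time_s: 14.6
tcp_pos: [0.51, -0.265, 0.0272]
tcp_rot: [[-0.995, -0.097, 0.001], [-0.097, 0.995, -0.0], [-0.001, -0.0, -1.0]]
contact_force: [-0.7, 0.8, -1.3]
opening: 0.0291
grasp_force: 70.0
```

```bash
python3 -c "
from h import *
go(.5095,-.2642,.0247)"
```

```text
t 14.6 pos [ 0.51   -0.265   0.0272] yaw_y 95.54 tilt [ 0.0005 -0.0004] q6 -133.1 F [-0.75  0.84 -1.25] M [-0.02  0.05 -0.03] open 0.0291 grip 70.01127004623413 units [0.008 0.016 0.049]
```

>>> apply_moves(rows="0 0.01 0.03 0 0 0;0 0 0.02 0 0 0;0 0 0 0 0 0;-0.04 0 0 0 0 0;-0.04 0 0 0 0 0;-0.04 0 0 0 0 0;-0.03 0 0 0 0 0;0 0 0 0 0 0;0 0 0 0 0 0")

```text
time_s: 15.5
tcp_pos: [0.5176, -0.2637, 0.0247]
tcp_rot: [[-0.995, -0.097, 0.001], [-0.097, 0.995, -0.0], [-0.001, -0.001, -1.0]]
contact_force: [-0.2, -0.7, 2.4]
opening: 0.0286
grasp_force: 70.3
```

```bash
python3 -c "
from h import *
go(.5305,-.2622,.0247)"
```

```text
t 15.5 pos [ 0.5176 -0.2637  0.0247] yaw_y 95.55 tilt [ 0.0009 -0.0005] q6 -132.6 F [-0.15 -0.74  2.43] M [0.04 0.14 0.05] open 0.0286 grip 70.34075617790222 units [-0.26   0.006 -0.   ]
```

On the bed (Fz rose). I'll advance slowly.

>>> apply_moves(rows="-0.03 0 0 0 0 0;-0.03 0 0 0 0 0;-0.03 0 0 0 0 0;-0.03 0 0 0 0 0;0 0 0 0 0 0;0 0 0 0 0 0")

```text
time_s: 16.1
tcp_pos: [0.5229, -0.2632, 0.0247]
tcp_rot: [[-0.995, -0.097, -0.001], [-0.097, 0.995, -0.0], [0.001, -0.0, -1.0]]
contact_force: [-4.7, -1.2, 5.3]
opening: 0.0292
grasp_force: 70.8
```

>>> apply_moves(rows="-0.03 0 0 0 0 0;-0.03 0 0 0 0 0;-0.03 0 0 0 0 0;0 0 0 0 0 0;0 0 0 0 0 0")

```text
time_s: 16.6
tcp_pos: [0.5263, -0.2629, 0.0247]
tcp_rot: [[-0.995, -0.097, -0.003], [-0.097, 0.995, 0.0], [0.003, 0.0, -1.0]]
contact_force: [-9.1, -1.0, 7.2]
opening: 0.029
grasp_force: 71.3
```

```bash
python3 -c "
from h import *
go(.5305,-.2622,.0247)"
```

```text
t 16.6 pos [ 0.5263 -0.2629  0.0247] yaw_y 95.59 tilt [-0.0035  0.0001] q6 -131.9 F [-9.13 -0.98  7.19] M [-0.12  0.96  0.08] open 0.029 grip 71.2894070148468 units [-0.084  0.006 -0.001]
```

>>> apply_moves(rows="0 0 -0.02 0 0 0;0 0 -0.01 0 0 0;0 0 0 0 0 0;0 0 0 0 0 0;0 0 0 0 0 0")

```text
time_s: 17.1
tcp_pos: [0.5266, -0.2626, 0.0249]
tcp_rot: [[-0.995, -0.096, -0.002], [-0.096, 0.995, 0.0], [0.002, 0.001, -1.0]]
contact_force: [-4.5, -3.6, 0.1]
opening: 0.0292
grasp_force: 70.0
```

```bash
python3 -c "
from h import *
go(.5305,-.2622,.0247)
s=camera('side');t=camera('top');cv2.imwrite('pics/s5.png',s);cv2.imwrite('pics/t5.png',t)
F=[]
for i in range(10):
  camera('side');F.append(monitor.get_state()['contact_force'])
print(np.mean(F,0))
s0=cv2.imread('pics/side0.png');t0=cv2.imread('pics/top0.png')
for n,a,b in(('side',s0[262:280,405:425],s),('top',t0[168:196,395:412],t)):
  x0,y0=((405,262) if n=='side' else (395,168))
  m=cv2.matchTemplate(b[y0-12:y0+a.shape[0]+12,x0-12:x0+a.shape[1]+12],a,cv2.TM_CCOEFF_NORMED);print(n,m.max(),np.subtract(np.unravel_index(m.argmax(),m.shape),12))
r=lambda im,x,y,w,h:cv2.resize(im[y:y+h,x:x+w],(400,300),interpolation=2)
cv2.imwrite('pics/p5.png',np.vstack([np.hstack([r(t0,385,160,60,45),r(t,385,160,60,45)]),np.hstack([r(s0,390,260,93,70),r(s,390,260,93,70)])]))
"
```

```text
t 17.1 pos [ 0.5266 -0.2626  0.0249] yaw_y 95.52 tilt [-0.0022  0.0004] q6 -131.8 F [-4.5  -3.64  0.07] M [-0.44  0.6  -0.18] open 0.0292 grip 70.01532912254333 units [-0.079  0.     0.003]
[-4.84646238 -2.62884659 -0.22385631]
side 0.16662502 [ 6 12]
top 0.73183507 [-1  0]
```

View pics/p5.png

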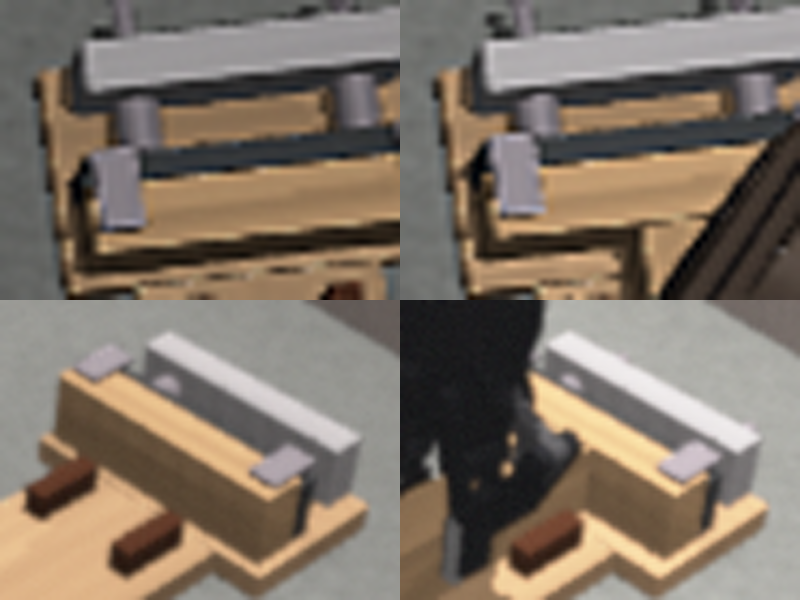

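The straps have moved back about 2 px, i.e. about 4.6 mm (3.5 N), and the rail is butted square with a gap to the near cheek. Advance about 5.5 mm more, easing slightly sideways.

>>> apply_moves(rows="-0.02 -0.01 0 0 0 0;-0.02 -0.01 0 0 0 0;-0.02 0 0 0 0 0;-0.02 0 0 0 0 0;-0.02 0 0 0 0 0;-0.02 0 0 0 0 0;0 0 0 0 0 0;0 0 0 0 0 0;0 0 0 0 0 0")

```text
time_s: 18.6
tcp_pos: [0.531, -0.2624, 0.0249]
tcp_rot: [[-0.995, -0.098, -0.007], [-0.098, 0.995, 0.002], [0.007, 0.003, -1.0]]
contact_force: [-11.4, -0.7, 4.3]
opening: 0.0293
grasp_force: 70.8
```

```bash
cat > f.py <<'E'
from h import *
go(.5320,-.2622,.0247)
F=[]
for i in range(10):
  im=camera('top');F.append(monitor.get_state()['contact_force'])
print(np.mean(F,0))
t0=cv2.imread('pics/top0.png');T=cv2.imread('pics/t5.png')
U=lambda a:cv2.resize(a,None,fx=8,fy=8,interpolation=2)
# strap shift, sub-pixel, top view
a=U(t0[181:196,398:408])
for n,b in(('t5',T),('now',im)):
  m=cv2.matchTemplate(U(b[168:202,394:412]),a,cv2.TM_CCOEFF_NORMED);i=np.unravel_index(m.argmax(),m.shape)
  d=np.array([i[1]/8+394-398,i[0]/8+168-181]);p=np.array([403,189.])
  print(n,m.max(),d,(onz('top',p+d,.059)-onz('top',p,.059))*1e3)
E
python3 f.py
```

```text
t 18.6 pos [ 0.531  -0.2624  0.0249] yaw_y 95.63 tilt [-0.007   0.0021] q6 -131.6 F [-11.39  -0.74   4.3 ] M [-0.2   1.21  0.08] open 0.0293 grip 70.79917788505554 units [-0.021  0.002  0.003]
[-10.87504047  -0.93354146   4.39035007]
t5 0.85171205 [-0.125 -2.   ] [4.87251093 0.15086942 0.        ]
now 0.8144373 [-0.75  -4.125] [10.06023138  1.47840232  0.        ]
```

>>> apply_moves(rows="0 0 0 0 0 0;0 0 0 0 0 0;0 0 0 0 0 0;0 0 0 0 0 0;0 0 0 0 0 0;0 0 0 0 0 0;0 0 0 0 0 0;0 0 0 0 0 0")

```text
time_s: 19.9
tcp_pos: [0.531, -0.2624, 0.0249]
tcp_rot: [[-0.995, -0.098, -0.007], [-0.098, 0.995, 0.002], [0.007, 0.003, -1.0]]
contact_force: [-11.8, -1.6, 4.8]
opening: 0.0293
grasp_force: 70.8
```

```bash
python3 f.py; python3 -c "
from h import *
t=camera('top')
r=lambda x,y,w,h:cv2.resize(t[y:y+h,x:x+w],(400,300),interpolation=2)
cv2.imwrite('pics/p6.png',np.hstack([r(110,170,160,120),r(385,150,120,90)]))"
```

```text
t 19.9 pos [ 0.531  -0.2624  0.0249] yaw_y 95.62 tilt [-0.0069  0.0021] q6 -131.6 F [-11.79  -1.59   4.79] M [-0.27  1.3   0.11] open 0.0293 grip 70.80134868621826 units [-0.02   0.002  0.004]
[-11.09477936  -1.0248678    4.45213288]
t5 0.85171205 [-0.125 -2.   ] [4.87251093 0.15086942 0.        ]
now 0.813859 [-0.75  -4.125] [10.06023138  1.47840232  0.        ]
```

View pics/p6.png

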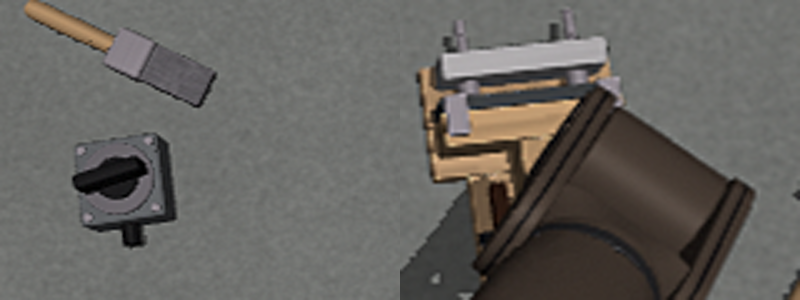

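The isolator bar is crosswise (on) at (110,178), and the side rail is pushed back about 10 mm and steady. Handing in.

```bash
python3 -c "
from bench import ctrl
print(ctrl.sign_off())"
```

```text
the job is handed in; nothing more can be done
None
```

I handed the job in with the isolator on and the gripper still holding the cross rail square in the jig, pressing the side rail back about 10 mm (about 7.5 N by its spring rate); no verdict came back.

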